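# Close the cover and send the tray through the sealer

## Robot

A 6-joint arm with a two-finger parallel gripper is mounted at the origin on the work surface. World frame = base frame: x ahead of the robot, y to its left, z up, the work surface at z = 0. Lengths are in m, angles in rad, forces in N, time in s.
With the tool pointing down it reaches from about 0.3 to 0.775 m from the base axis. Payload 14.6 kg.
Tool frame: the origin (TCP) lies between the finger pads; the fingertips stand 14 mm ahead of it and the grasp point (between the pads) lies 5 mm behind it; z points along the fingers, y is the line along which they close (so a half turn about z gives the same grasp; the last joint's range is limited). The gripper opens to 94 mm and grips with 3 to 60 N. Pads are 16 mm wide; open, the fingers measure 119 mm over their backs; the gripper's body (75 mm by 177 mm) begins 78 mm behind the grasp point.
Start: joints at [1.083, 0.3, 1.521, -0, 1.321, -0.067], TCP at [0.225, 0.502, 0.219] pointing down, gripper open.
Joint ranges: [-3.03, 3.03], [-0.79, 2.21], [0.23, 2.52], [-1.04, 4.18], [0, 3.07], [-2.55, 2.55]. Speed limits (rad/s): [2.22, 2.22, 2.57, 3.14, 3.14, 3.14].

## Interface

Orientations are given as [roll, pitch, yaw] about the fixed x, y, z axes, in that order (R = Rz(yaw) Ry(pitch) Rx(roll)).
In Python, from station import ctrl gives the robot as it stands. The module is installed in compiled form; this text tells all that it offers.
- The arm moves only by the tool move_arm, never from a script. Its argument "targets" is a list of rows, each a list of 7 numbers: the opening, from -1 (shut) to 1 (fully open), then the shift along the tool's x, y, z in units of 50 mm (1.0 is 50 mm), then the turn, a rotation vector about the tool's x, y, z in rad. A call has 1 to 12 rows; each row is the pose to reach, as a shift and turn from the pose commanded when the call began, along the tool's axes at that moment; what a row does not reach only later rows make up. A row lasts 1/10 s, in which the tool goes at most 50 mm and 8.59 degrees, less where a joint would pass 70% of its speed; a pose out of reach is approached as far as the arm can. A call with a gripper value outside its range is refused whole. The fingers move at their own pace and stop on an object; "grip_force" is the grip in N (left out, the last holds). Time passes only in rows, so rows that repeat a pose let the fingers close. It gives the time, the measured TCP pose, the force, the opening and the grip force at its end, in the units of the state.
- ctrl.get_obs(): the state, without advancing time (a new reading comes with each control period).
- ctrl.camera(name): name is "scene" or "top" or "wrist"; returns (picture, depth): 480x640x3 uint8, red, green, blue; 480x640 float32, m along the optical axis (not along the pixel's ray), 0 where there is no reading.
- ctrl.camera_params(name): a dict with "intrinsics" (3x3 intrinsics, pixels), "rvec" (rotation vector, rad) and "tvec" (3), from world to camera coordinates, as OpenCV has them; the wrist camera has in their place "T_tool_cam" (4x4, takes a point from camera to tool coordinates, whose origin is the TCP and whose axes are the flange's). Camera axes: x right, y down, z forward; pixel columns grow to the right and rows downward; lengths in m; the calibration is good to about 2 mm. The wrist camera is an equidistant fisheye: a pixel r from the principal point sees the ray r / f radians off the axis. A picture is of the moment at which its call begins: read the wrist's pose just before it. camera_params takes no time and is no camera call.
- ctrl.hand_in(): hands the job in; it is judged then, once.
Trained networks look in the newest picture that a camera, given by its name, has taken for a name from the list of things; names that differ only in an ending like _2 or _b are one class to them, and where a whole thing is asked for, a point or a joint stands for the part that bears it (a point fixed in the world has none). Each returns a list of dicts, best first, with "score" (0 to 1); they miss things now and then, are a little off and sometimes report something else, mostly with a low value. They report only what shows in the picture. A call takes as long as a camera call.
- ctrl.cut_out(camera, target): "region" (480x640 bool, what is visible of it) and "point" ([column, row] in pixels, amid what is visible of it).
- ctrl.tip_of(camera, target): "point" ([column, row] in pixels: a listed point, or the origin of a listed thing).
The state is a dict: "time_s": time; "qpos": joint angles; "joint_vel": joint speeds; "tau": joint torques, N m; "ee_pos": TCP position; "eef_rot": TCP orientation; "force": force on the tool from outside, world axes, zero at the start; "moment": the same for the moment, N m; "grip_width": finger opening in m; "grip_force": force on a finger pad.
Only numpy, scipy, OpenCV 4.12 (cv2) and the standard library are available. Lean on these libraries where they do the work, as an engineer would, in place of code of your own. Each camera call takes 0.05 s, during which the arm holds its last target. There are 200 camera calls.

## Task

On the slide-through tray sealer, first fold the green cover down flat over the tray while the carriage is still on the loading side: an open cover must not go under the fixed head. Then slide the carriage through under the head until it is fully home against the red stop; your hand will not fit under the head, so let go of the orange handle on the way and take the blue one when it comes out on the other side. Leave the cover closed, and do not disturb the sauce bottle, the jar or the cup.

Things in the scene. Friction and masses are not known exactly. Their poses are not given: they have to be found in the camera images.
- sealer: Slide-through tray sealer, fixed to the counter: white bed 220 (x) x 700 (y) x 25 mm high, two dark rails along its y, a dark stop at its loading end. Origin on the counter (z = 0) under the middle of the head; +y points to the loading side, -y to the outlet, x across the bed (away from the robot). Its yaw varies by up to about 0.1 rad.
- head (a point): Centre of the underside of the fixed aluminium head, a bridge over the bed: 216 mm in sealer x, 100 mm in sealer y, underside 150 mm and top 210 mm above the counter, on two pillars 22 mm thick at x = -97 and +97 mm, also 100 mm long in y. The carriage passes between the pillars.
- stop (a point): Middle of the inner face of the red stop block at the outlet end of the bed, where the carriage's leading edge ends up; sealer y = -310 mm, block 130 mm in x, top 70 mm above the counter.
- carriage (a joint): Travel of the steel carriage (plate 150 x 300 mm, top 65 mm above the counter) in m: 0 at the loading end (plate centre at sealer y = +190 mm), growing towards the sealer's -y, 0.35 fully home against the red stop (plate centre at y = -160 mm). It starts between 0 and 0.04, slides with about 4 N of friction and stays where it is left. Nothing latches.
- cover (a joint): Angle of the green cover in rad: 0 flat over the tray, 1.57 upright; it starts between 1.5 and 1.9. Stiff hinge, stays where it is left; about 3 to 4 N at its free edge folds it. The cover rides on the carriage.
- handle_orange (a point): Grip point in the orange handle, on the trailing (+y, loading side) end of the carriage, on its centre line, 130 mm from the plate's centre: an upright block 24 mm (sealer x) x 30 mm (sealer y), from 65 to 125 mm above the counter; this point is at 108 mm. Axes parallel to the sealer's. At the end of the travel it is hidden under the head.
- handle_blue (a point): Grip point in the blue handle, of the same shape and height, on the leading (-y) end of the carriage, 130 mm from the plate's centre. At the start it is under or right beside the head and cannot be grasped. Axes parallel to the sealer's.
- cover_hinge (a point): Middle of the cover's hinge line, which runs along the sealer's y at the far (+x) side of the tray, 70 mm from the carriage's centre line and 90 mm above the counter. The cover is a stiff plate 135 mm deep, 170 mm wide (sealer y), 8 mm thick; closed, it lies from 90 to 98 mm above the counter and reaches from this line towards the robot.
- cover_edge (a point): Middle of the cover's free edge, marked by a yellow strip, 140 mm from the hinge line. Turns with the cover.
- sauce: Yellow sauce bottle with red cap, diameter 56, height 130 mm, standing loose; origin at the centre of its underside. Leave alone.
- jar: Amber jar with steel lid, diameter 68, height 90 mm, standing loose; origin at the centre of its underside. Leave alone.
- cup: Open steel cup, rim diameter 80, height 85 mm, standing loose; origin at the centre of its underside. Leave alone.

How it is judged:
By the outcome, as a careful person would: the job done as asked, in the order asked, and still so for the second after the job is handed in, with the robot touching nothing.
It also fails if it takes over 72 s, if anything falls off the work surface, if the arm or the gripper's body presses on something with over 40 N, if the wrist force passes 120 N, or if a joint passes its speed limit or range.

## Working session

There is one attempt and no reset: what is moved stays moved. The work goes in short steps, Python scripts to look and compute and a tool call to move; the robot and the scene stay as the last step left them, time stands still between calls to the robot, and variables do not carry over. Pictures are saved under pics/ and viewed, at most 10 in all, crops included, and the job is handed in when it is done.

Besides the shell and the picture viewer there is one more tool, called as name(argument=value, ...) on one line, values as JSON. move_arm: Moves the arm, as the interface text tells. Its arguments: {"type":"object","properties":{"targets":{"type":"array"},"grip_force":{"type":"number"}},"required":["targets"]}

```bash
mkdir -p pics; cat > h.py <<'E'
import numpy as np, cv2
from scipy.spatial.transform import Rotation as R
from station import ctrl
def w2c(n):
    p=ctrl.camera_params(n); return np.array(p["intrinsics"]),cv2.Rodrigues(np.array(p["rvec"],float))[0],np.array(p["tvec"],float).ravel()
def unproj(n,uv,d):
    K,Rm,t=w2c(n); uv=np.atleast_2d(uv); d=np.atleast_1d(d)
    c=np.c_[(uv[:,0]-K[0,2])/K[0,0]*d,(uv[:,1]-K[1,2])/K[1,1]*d,d]
    return (c-t)@Rm
def onz(n,uv,z):
    K,Rm,t=w2c(n); o=-Rm.T@t
    r=Rm.T@np.array([(uv[0]-K[0,2])/K[0,0],(uv[1]-K[1,2])/K[1,1],1]); return o+r*(z-o[2])/r[2]
def reg(n,target,dep):
    out=[]
    for k in ctrl.cut_out(n,target)[:1]:
        m=k["region"]&(dep>0); v,u=np.nonzero(m); out=(k["score"],unproj(n,np.c_[u,v],dep[m]))
    return out
def totool(dw):
    o=ctrl.get_obs(); return o
E
python3 - <<'E'
from h import *
np.set_printoptions(precision=4,suppress=True)
o=ctrl.get_obs(); print(o["ee_pos"],o["eef_rot"],o["time_s"])
im={}
for n in("top","scene"):
    p,d=ctrl.camera(n); im[n]=p; cv2.imwrite(f"pics/{n}0.png",p[:,:,::-1])
    K,Rm,t=w2c(n); print(n,"cam at",-Rm.T@t)
    for k in("handle_orange","handle_blue","cover_edge","cover_hinge","head","stop","sealer"):
        for r in ctrl.tip_of(n,k)[:1]:
            u=np.array(r["point"]); dd=d[int(u[1])%480,int(u[0])%640]
            z={"handle_orange":.108,"handle_blue":.108,"cover_hinge":.09,"head":.15,"stop":.07,"sealer":0}.get(k)
            print(k,round(r["score"],2),u,unproj(n,u,dd)[0], onz(n,u,z) if z is not None else "")
    for k in("sauce","jar","cup","carriage","cover","handle_orange"):
        q=reg(n,k,d)
        if q: print("R",k,round(q[0],2),len(q[1]),np.median(q[1],0),np.percentile(q[1],2,0),np.percentile(q[1],98,0))
E
```

```text
[0.2246 0.5018 0.2189] [-3.1405 -0.0001  2.7208] 0.0
top cam at [ 0.3913 -0.092   1.2924]
handle_orange 0.59 [173.5 245.7] [0.5226 0.2852 0.1279] [0.5249 0.2917 0.108 ]
cover_edge 0.8 [212.8 198.8] [0.613  0.1704 0.2254] 
cover_hinge 0.91 [227.8 211.3] [0.6036 0.1595 0.1237] [0.6097 0.1668 0.09  ]
stop 0.81 [418.4 226.3] [ 0.5702 -0.3011  0.0678] [ 0.5699 -0.3007  0.07  ]
R sauce 0.77 512 [ 0.7585 -0.0634  0.089 ] [ 0.7425 -0.0886  0.0222] [ 0.7854 -0.038   0.1327]
R jar 0.69 860 [0.261  0.3215 0.0874] [0.2297 0.3001 0.0121] [0.2902 0.3587 0.0939]
R cup 0.66 976 [ 0.5273 -0.55    0.0449] [ 0.4896 -0.5718  0.0024] [ 0.5589 -0.4986  0.0883]
R carriage 0.73 7348 [0.5448 0.1834 0.0859] [0.4562 0.0789 0.0584] [0.6159 0.304  0.2293]
R cover 0.67 1475 [0.6083 0.1672 0.1837] [0.5984 0.0842 0.0019] [0.6617 0.2636 0.2319]
R handle_orange 0.89 7163 [0.5448 0.183  0.086 ] [0.4567 0.079  0.0603] [0.6156 0.3005 0.2291]
scene cam at [0.8898 0.4909 1.2541]
handle_orange 0.87 [422.3 355.8] [0.5267 0.2905 0.1231] [0.5218 0.2879 0.108 ]
handle_blue 0.85 [352.5 274.3] [0.5587 0.0599 0.1751] [0.5382 0.03
[... 201 characters left out ...]
.0022 0.15  ]
stop 0.8 [275.  200.2] [ 0.5712 -0.3017  0.0479] [ 0.5771 -0.2871  0.07  ]
sealer 0.87 [345.4 286.1] [0.5575 0.0322 0.0616] [0.5403 0.0086 0.    ]
R sauce 0.17 23216 [0.5558 0.0689 0.0648] [ 0.4263 -0.3024  0.0189] [0.6577 0.3622 0.2152]
R jar 0.83 980 [0.2731 0.3376 0.0816] [0.232  0.3052 0.0046] [0.2903 0.3662 0.0947]
R cup 0.92 759 [ 0.5219 -0.5331  0.0563] [ 0.4873 -0.5731  0.0082] [ 0.5592 -0.498   0.0874]
R carriage 0.76 7321 [0.5393 0.1908 0.0856] [0.4571 0.0343 0.052 ] [0.6179 0.3081 0.2301]
R cover 0.79 1317 [0.6116 0.1738 0.1866] [0.6003 0.0874 0.0893] [0.621  0.2516 0.2323]
R handle_orange 0.62 7165 [0.539  0.192  0.0858] [0.4598 0.035  0.0572] [0.6179 0.3079 0.2301]
```

View pics.

```bash
python3 - <<'E'
from h import *
np.set_printoptions(precision=4,suppress=True)
v,u=np.mgrid[0:480,0:640]
for n in("top","scene"):
    p,d=ctrl.camera(n); P=unproj(n,np.c_[u.ravel(),v.ravel()],d.ravel()); C=p.reshape(-1,3).astype(int)
    P[d.ravel()<=0]=np.nan
    box=(abs(P[:,0]-.545)<.15)&(abs(P[:,1])<.42)
    for nm,m in(("head",box&(abs(P[:,2]-.21)<.006)&(abs(P[:,1])<.09)),("bed",box&(abs(P[:,2]-.025)<.006)),
      ("orange",box&(abs(P[:,2]-.125)<.006)&(P[:,1]>.25)),("cover",box&(P[:,2]>.13)&(P[:,1]>.085)&(P[:,0]>.58)),("stop",box&(abs(P[:,2]-.07)<.006)&(P[:,1]<-.29))):
        if m.sum()>5:
            r=cv2.minAreaRect(P[m,:2].astype(np.float32)); print(n,nm,m.sum(),np.round(P[m].mean(0),4),np.round(r[0],4),np.round(r[1],4),round(r[2],2))
            if nm=="cover": print(np.percentile(P[m],[2,98],0))
a=cv2.imread("pics/top0.png")[100:400,60:560]; b=cv2.imread("pics/scene0.png")[130:430,180:580]
cv2.imwrite("pics/a.png",np.vstack([cv2.resize(a,(500,300)),np.pad(b,((0,0),(0,100),(0,0)))]))
E
```

```text
top head 4330 [0.5427 0.007  0.2099] [0.5431 0.0197] [0.2164 0.1252] 5.19
top bed 10208 [ 0.5381 -0.0684  0.025 ] [0.5433 0.0222] [0.2205 0.6997] 4.55
top orange 126 [0.522  0.2894 0.1243] [0.5553 0.2798] [0.0329 0.0977] 74.12
top cover 1153 [0.609  0.1684 0.1936] [0.6111 0.1687] [0.0156 0.167 ] 4.48
[[0.5997 0.0888 0.1334]
 [0.6204 0.2479 0.2323]]
top stop 260 [ 0.5686 -0.3068  0.0698] [ 0.5699 -0.3071] [0.1285 0.0127] 4.78
scene head 3507 [0.5472 0.0109 0.2104] [0.5436 0.0205] [0.2187 0.1253] 4.79
scene bed 8306 [0.5596 0.0331 0.0253] [0.5417 0.0214] [0.2226 0.7019] 4.57
scene orange 150 [0.5242 0.2903 0.1248] [0.5508 0.2701] [0.0319 0.1066] 53.8
scene cover 1057 [0.6125 0.1734 0.1958] [0.6125 0.1688] [0.012  0.1684] 5.52
[[0.603  0.0892 0.1345]
 [0.621  0.2518 0.2325]]
scene stop 200 [ 0.5688 -0.3057  0.0692] [ 0.5683 -0.3053] [0.13  0.018] 5.15
```

View pics/a.png

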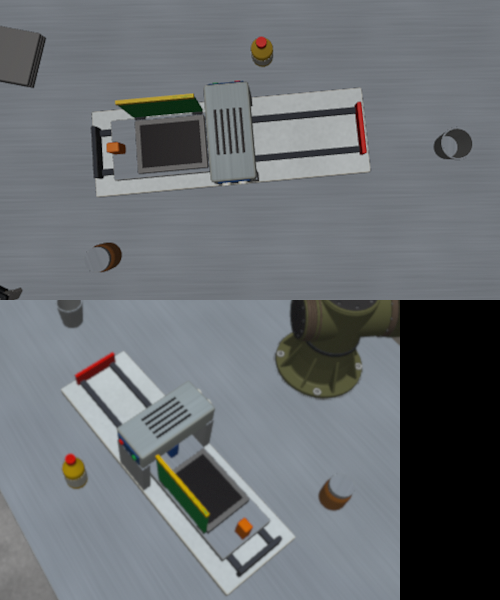

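The pictures agree with the networks: the cover stands open on the far side, with the orange handle at (115,147) in the top crop and the carriage just short of the head. The sealer's yaw is about 0.081 rad and its origin about (0.5435, 0.009). I'll approach behind the cover from above, with the fingers closing across sealer x.

move_arm(targets=[[-1,0,0,-1,0,0,0],[-1,0,0,-2,0,0,0],[-1,-10.56,-2.49,-2,0,0,1.07],[-1,-10.56,-2.49,-2,0,0,1.07],[-1,-10.56,-2.49,-2,0,0,1.07],[-1,-10.56,-2.49,-2,0,0,1.07],[-1,-10.56,-2.49,-2,0,0,1.07],[-1,-10.56,-2.49,-2,0,0,1.07],[-1,-10.56,-2.49,-2,0,0,1.07],[-1,-10.56,-2.49,-2,0,0,1.07],[-1,-10.56,-2.49,-2,0,0,1.07],[-1,-10.56,-2.49,-2,0,0,1.07]])

```text
time_s: 2.7
ee_pos: [0.6234, 0.1969, 0.3195]
eef_rot: [3.141, -0.0, 1.651]
force: [0.1, 0.2, 1.1]
grip_width: 0.0018
grip_force: 0.0
```

move_arm(targets=[[-1,0,0,0,0,0,0],[-1,0,0,0,0,0,0]])

```text
time_s: 2.9
ee_pos: [0.6223, 0.1978, 0.3186]
eef_rot: [-3.14, 0.0, 1.649]
force: [-1.6, 0.3, -0.1]
grip_width: 0.0004
grip_force: 0.0
```

move_arm(targets=[[-1,-0.56,0.72,0,0,0,0],[-1,-0.56,0.72,0,0,0,0],[-1,-0.56,0.72,1,0,0,0],[-1,-0.56,0.72,2,0,0,0],[-1,-0.56,0.72,2,0,0,0],[-1,-0.56,0.72,2,0,0,0]])

```text
time_s: 3.5
ee_pos: [0.6598, 0.1745, 0.2215]
eef_rot: [3.141, -0.0, 1.652]
force: [0.4, 0.9, 1.2]
grip_width: 0.0004
grip_force: 0.0
```

```bash
python3 - <<'E'
from h import *
o=ctrl.get_obs(); p=np.array(o["ee_pos"]); d=p[:2]-[.5435,.009]; c,s=np.cos(.081),np.sin(.081)
print("sx,sy,z",c*d[0]+s*d[1],-s*d[0]+c*d[1],p[2],o["force"],o["eef_rot"])
p,_=ctrl.camera("scene"); cv2.imwrite("pics/s1.png",cv2.resize(p[180:420,220:540],None,fx=2,fy=2)[:,:,::-1])
E
```

```text
sx,sy,z 0.12928967369322947 0.1555890801296751 0.22154018250709145 [0.3653097  0.90854247 1.24236707] [ 3.14064620e+00 -2.20669277e-04  1.65196346e+00]
```

View pics/s1.png

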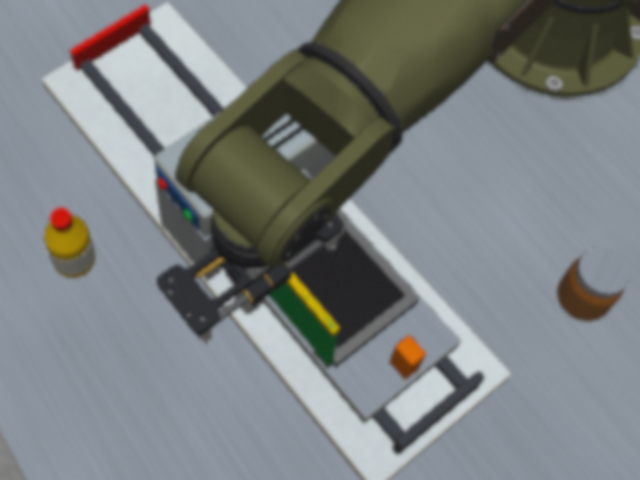

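The cover's yellow edge runs from (285,275) to (340,330), and the fingers are behind it with clear space. I'll shift a little away from the head and push along the arc.

move_arm(targets=[[-1,0.5,0,0,0,0,0],[-1,0.5,-0.4,0,0,0,0],[-1,0.5,-0.78,0,0,0,0],[-1,0.5,-1.2,0.04,0,0,0],[-1,0.5,-1.62,0.1,0,0,0],[-1,0.5,-1.95,0.24,0,0,0],[-1,0.5,-2.25,0.4,0,0,0],[-1,0.5,-2.52,0.62,0,0,0],[-1,0.5,-2.75,0.88,0,0,0],[-1,0.5,-2.75,0.88,0,0,0]])

```text
time_s: 4.55
ee_pos: [0.521, 0.1879, 0.1777]
eef_rot: [3.139, -0.001, 1.652]
force: [-0.1, -0.6, -0.3]
grip_width: 0.0006
grip_force: 0.0
```

```bash
cat >> h.py <<'E'
def s(ret=False):
    o=ctrl.get_obs(); p=np.array(o["ee_pos"]); d=p[:2]-[.5435,.009]; c,s_=np.cos(.081),np.sin(.081)
    print("sx,sy,z",np.round([c*d[0]+s_*d[1],-s_*d[0]+c*d[1],p[2]],4),"F",np.round(o["force"],1),"rot",np.round(o["eef_rot"],3),"t",o["time_s"],"w",o["grip_width"])
def pic(n,f,r0,r1,c0,c1):
    p,d=ctrl.camera(n); cv2.imwrite("pics/"+f,cv2.resize(p[r0:r1,c0:c1],None,fx=2,fy=2)[:,:,::-1]); return p,d
E
python3 -c "
from h import *
s();pic('scene','s2.png',180,420,220,540)"
```

```text
sx,sy,z [-0.008   0.1802  0.1777] F [-0.1 -0.6 -0.3] rot [ 3.139e+00 -1.000e-03  1.652e+00] t 4.55 w 0.0006261424418123414
```

View pics/s2.png

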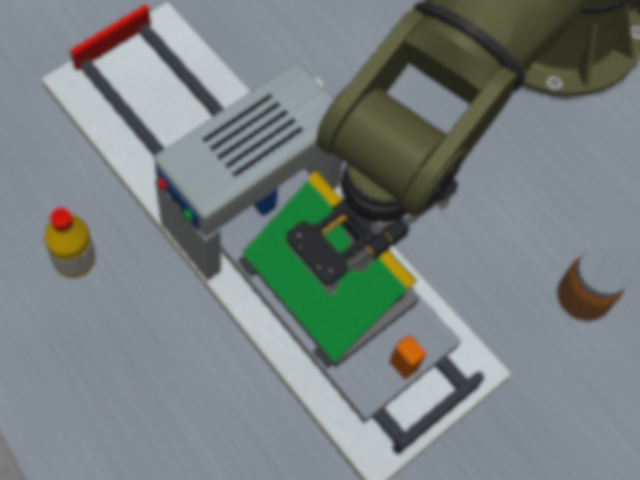

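The cover is folded to about 0.6 rad, with its edge from (315,178) to (410,280). Continuing down.

move_arm(targets=[[-1,0,-0.18,0.3,0,0,0],[-1,0,-0.34,0.64,0,0,0],[-1,0,-0.42,0.9,0,0,0],[-1,0,-0.46,1.1,0,0,0],[-1,0,-0.48,1.2,0,0,0],[-1,0,-0.49,1.27,0,0,0],[-1,0,-0.49,1.31,0,0,0],[-1,0,-0.49,1.31,0,0,0]])

```text
time_s: 5.4
ee_pos: [0.4975, 0.1857, 0.1121]
eef_rot: [3.139, -0.0, 1.651]
force: [-6.4, -1.7, 16.8]
grip_width: 0.0008
grip_force: 8.5
```

```bash
python3 -c "
from h import *
s()"
```

```text
sx,sy,z [-0.0316  0.1798  0.1121] F [-6.4 -1.7 16.8] rot [ 3.139 -0.     1.651] t 5.4 w 0.0007711670459276955
```

Contact is firm at 17 N with the cover flat. I'll lift, open and measure the handle and cover.

move_arm(targets=[[-1,0,0,-1,0,0,0],[0.2,0,0,-2,0,0,0],[0.2,2.04,0.63,-2,0,0,0],[0.2,2.04,0.63,-2,0,0,0],[0.2,2.04,0.63,-2,0,0,0],[0.2,2.04,0.63,-2,0,0,0]])

```text
time_s: 6.0
ee_pos: [0.5199, 0.2906, 0.2097]
eef_rot: [-3.141, 0.0, 1.653]
force: [0.1, -0.5, 0.3]
grip_width: 0.0372
grip_force: 0.0
```

```bash
cat >> h.py <<'E'
def sc(P): 
    P=np.atleast_2d(P); d=P[:,:2]-[.5435,.009]; c,s_=np.cos(.081),np.sin(.081); return np.c_[d@[c,s_],d@[-s_,c],P[:,2]]
def scan(n,p,d):
    hsv=cv2.cvtColor(p,cv2.COLOR_RGB2HSV); v,u=np.mgrid[0:480,0:640]
    S=sc(unproj(n,np.c_[u.ravel(),v.ravel()],d.ravel())).reshape(480,640,3)
    box=(abs(S[...,0])<.12)&(abs(S[...,1])<.36)&(S[...,2]>.03)&(d>0)&(hsv[...,1]>130)&(hsv[...,2]>50)
    for k,(a,b) in dict(orange=(8,17),yellow=(21,33),green=(45,85),blue=(100,130)).items():
        m=box&(hsv[...,0]>=a)&(hsv[...,0]<=b)
        if m.sum()>15: print(n,k,m.sum(),"med",np.round(np.median(S[m],0),4),"lo",np.round(np.percentile(S[m],3,0),4),"hi",np.round(np.percentile(S[m],97,0),4))
E
python3 -c "
from h import *
s()
p,d=pic('scene','s3.png',180,420,220,540); scan('scene',p,d)
p,d=ctrl.camera('top'); scan('top',p,d)"
```

```text
sx,sy,z [-0.0008  0.2825  0.2097] F [ 0.1 -0.5  0.3] rot [-3.141  0.     1.653] t 6.0 w 0.03718738299766802
scene orange 89 med [0.0055 0.2945 0.1227] lo [-0.009   0.288   0.0839] hi [0.0683 0.3163 0.3314]
scene yellow 256 med [-0.0636  0.1407  0.0988] lo [-0.0693  0.0714  0.0949] hi [0.0207 0.263  0.3187]
scene green 2993 med [0.0143 0.1464 0.0986] lo [-0.0525  0.0747  0.0943] hi [0.0625 0.2323 0.1036]
scene blue 116 med [0.0113 0.0335 0.1211] lo [-0.0063 -0.0216  0.0791] hi [0.1106 0.0385 0.2018]
top orange 184 med [-0.002   0.2755  0.1217] lo [-0.0108  0.2672  0.0763] hi [0.0094 0.2925 0.1275]
top yellow 354 med [-0.0638  0.1508  0.0976] lo [-0.0689  0.0715  0.0824] hi [-0.0581  0.2299  0.102 ]
top green 3468 med [0.0031 0.1513 0.0978] lo [-0.0533  0.0721  0.0933] hi [0.0602 0.23   0.1022]
top blue 35 med [-0.1094 -0.0025  0.1955] lo [-0.1103 -0.0346  0.0893] hi [-0.1072  0.0393  0.1997]
```

View pics/s3.png

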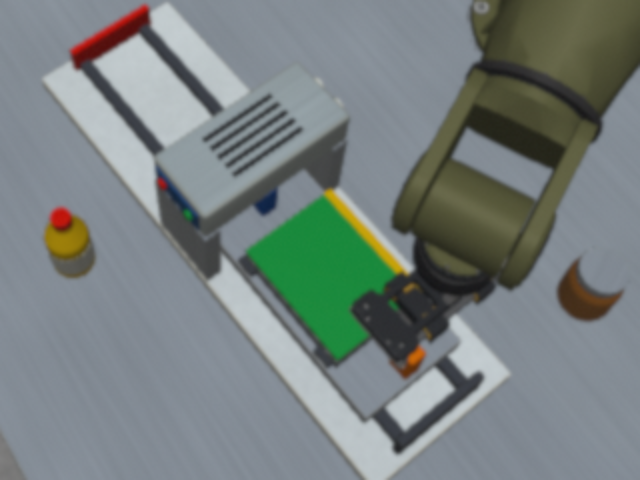

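The cover is closed: the green plate lies flat at 98 mm with the yellow edge at sealer x of −64 mm. The handle is right under the hand, so I'll descend and grasp.

move_arm(targets=[[0.2,0,0,0.5,0,0,0],[0.2,0,0,1.2,0,0,0],[0.2,0,0,1.7,0,0,0],[0.2,0,0,2.06,0,0,0],[0.2,0,0,2.06,0,0,0],[-1,0,0,2.06,0,0,0],[-1,0,0,2.06,0,0,0],[-1,0,0,2.06,0,0,0],[-1,0,0,2.06,0,0,0]], grip_force=20)

```text
time_s: 7.0
ee_pos: [0.5201, 0.2897, 0.1077]
eef_rot: [3.14, -0.0, 1.651]
force: [0.4, -1.0, 0.2]
grip_width: 0.0279
grip_force: 0.0
```

```bash
python3 -c "
from h import *
s()"
```

```text
sx,sy,z [-0.0006  0.2816  0.1077] F [ 0.4 -1.   0.2] rot [ 3.14  -0.     1.651] t 7.0 w 0.027889170225389007
```

move_arm(targets=[[-1,0,0,0,0,0,0],[-1,0,0,0,0,0,0],[-1,-0.3,0,0,0,0,0],[-1,-0.6,0,0,0,0,0],[-1,-0.9,0,0,0,0,0],[-1,-1.2,0,0,0,0,0],[-1,-1.5,0,0,0,0,0],[-1,-1.5,0,0,0,0,0]])

```text
time_s: 7.8
ee_pos: [0.5266, 0.2135, 0.1076]
eef_rot: [3.14, 0.0, 1.65]
force: [3.6, -2.6, 2.3]
grip_width: 0.0241
grip_force: 20.0
```

move_arm(targets=[[-1,-0.3,0,0,0,0,0],[-1,-0.6,0,0,0,0,0],[-1,-0.9,0,0,0,0,0],[-1,-1.2,0,0,0,0,0],[-1,-1.5,0,0,0,0,0],[-1,-1.5,0,0,0,0,0]])

```text
time_s: 8.4
ee_pos: [0.5326, 0.1391, 0.1076]
eef_rot: [3.14, 0.0, 1.65]
force: [2.8, -3.3, 3.4]
grip_width: 0.0238
grip_force: 20.0
```

```bash
python3 -c "
from h import *
s()
p,d=pic('scene','s4.png',180,420,220,540); scan('scene',p,d)
p,d=ctrl.camera('top'); scan('top',p,d)"
```

```text
sx,sy,z [-0.0004  0.1305  0.1076] F [ 2.8 -3.3  3.4] rot [3.14 0.   1.65] t 8.4 w 0.023806585772671963
scene orange 72 med [0.0067 0.1462 0.1103] lo [-0.0061  0.141   0.0796] hi [0.0336 0.1638 0.2041]
scene green 598 med [0.0191 0.0444 0.0988] lo [-0.0382  0.0276  0.094 ] hi [0.0893 0.1085 0.2366]
scene blue 223 med [ 0.0071 -0.1154  0.1238] lo [-0.0102 -0.1373  0.0816] hi [0.1104 0.0327 0.2012]
top yellow 115 med [-0.0642 -0.0545  0.0984] lo [-0.0693 -0.0806  0.0665] hi [-0.0585  0.0852  0.1023]
top green 1134 med [ 0.0034 -0.0546  0.098 ] lo [-0.0533 -0.0806  0.0936] hi [0.0604 0.0834 0.1023]
top blue 151 med [-0.0054 -0.1239  0.1255] lo [-0.1102 -0.1412  0.1008] hi [0.0082 0.0289 0.1992]
```

View pics/s4.png

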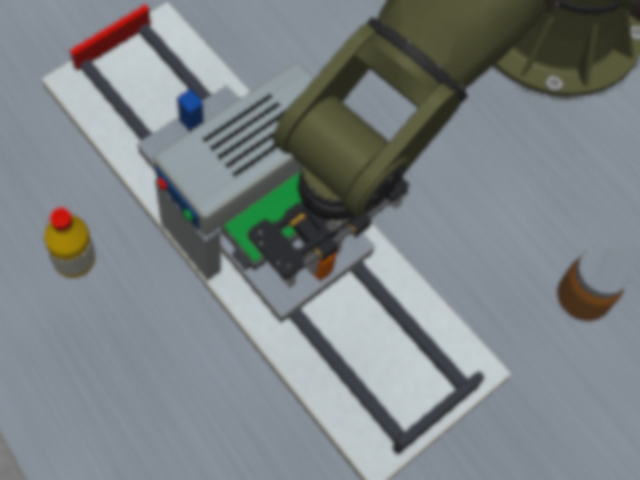

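The cover is flat and passing under the head, and the blue handle is clear on the outlet side at (190,108). I'll release, lift and cross over the head.

move_arm(targets=[[0.2,0,0,0,0,0,0],[0.2,0,0,0,0,0,0],[0.2,0,0,0,0,0,0],[0.2,0,0,0,0,0,0],[0.2,0,0,-0.6,0,0,0],[0.2,0,0,-1.4,0,0,0],[0.2,0,0,-2.2,0,0,0],[0.2,0,0,-3,0,0,0],[0.2,0,0,-3.8,0,0,0],[0.2,0,0,-3.8,0,0,0]])

```text
time_s: 9.5
ee_pos: [0.533, 0.1405, 0.3024]
eef_rot: [3.133, -0.001, 1.651]
force: [-0.2, 0.0, -0.3]
grip_width: 0.0564
grip_force: 0.0
```

move_arm(targets=[[0.2,-1,0,0,0,0,0],[0.2,-2,0,0,0,0,0],[0.2,-3,0,0,0,0,0],[0.2,-4,0,0,0,0,0],[0.2,-5.2,0,0,0,0,0],[0.2,-5.2,0,0,0,0,0],[0.2,-5.2,0,0,0,0,0],[0.2,-5.2,0,0,0,0,0]])

```text
time_s: 10.3
ee_pos: [0.5526, -0.118, 0.2966]
eef_rot: [-3.141, -0.001, 1.651]
force: [-0.3, 0.4, -0.4]
grip_width: 0.0563
grip_force: 0.0
```

```bash
python3 -c "
from h import *
s()
p,d=ctrl.camera('scene'); scan('scene',p,d)
p,d=ctrl.camera('top'); scan('top',p,d)"
```

```text
sx,sy,z [-0.0012 -0.1273  0.2966] F [-0.3  0.4 -0.4] rot [-3.141e+00 -1.000e-03  1.651e+00] t 10.3 w 0.05633218769339732
scene orange 197 med [0.0047 0.1374 0.1222] lo [-0.0088  0.1225  0.0815] hi [0.0116 0.1478 0.128 ]
scene yellow 121 med [-0.0648  0.0552  0.0983] lo [-0.0875  0.0281  0.0585] hi [-0.0577  0.0865  0.1065]
scene green 1154 med [0.0059 0.058  0.0986] lo [-0.0529  0.0287  0.094 ] hi [0.0624 0.0867 0.1037]
scene blue 219 med [ 0.0071 -0.1149  0.1239] lo [-0.011  -0.137   0.0835] hi [0.1103 0.0316 0.2015]
top orange 159 med [-0.0023  0.1282  0.1227] lo [-0.0111  0.1172  0.0788] hi [0.0091 0.1434 0.1277]
top yellow 59 med [-0.0635  0.0716  0.0987] lo [-0.074  -0.0923  0.0859] hi [0.0518 0.0859 0.5745]
top green 671 med [0.0163 0.0689 0.0979] lo [-0.0516 -0.0799  0.0933] hi [0.0605 0.0843 0.1027]
```

move_arm(targets=[[0.2,-0.05,0,0.8,0,0,0],[0.2,-0.05,0,1.6,0,0,0],[0.2,-0.05,0,2.3,0,0,0],[0.2,-0.05,0,2.9,0,0,0],[0.2,-0.05,0,3.4,0,0,0],[0.2,-0.05,0,3.78,0,0,0],[0.2,-0.05,0,3.78,0,0,0],[-1,-0.05,0,3.78,0,0,0],[-1,-0.05,0,3.78,0,0,0],[-1,-0.05,0,3.78,0,0,0],[-1,-0.05,0,3.78,0,0,0],[-1,-0.05,0,3.78,0,0,0]])

```text
time_s: 11.6
ee_pos: [0.5533, -0.1216, 0.1086]
eef_rot: [3.14, 0.0, 1.651]
force: [3.0, 0.4, 3.4]
grip_width: 0.0239
grip_force: 20.0
```

move_arm(targets=[[-1,0,0,0,0,0,0],[-1,-0.3,0,0,0,0,0],[-1,-0.6,0,0,0,0,0],[-1,-0.9,0,0,0,0,0],[-1,-1.2,0,0,0,0,0],[-1,-1.2,0,0,0,0,0]])

```text
time_s: 12.2
ee_pos: [0.5582, -0.1833, 0.1085]
eef_rot: [3.14, 0.001, 1.649]
force: [2.5, -4.6, 5.2]
grip_width: 0.024
grip_force: 20.0
```

```bash
python3 -c "
from h import *
s()
p,d=pic('scene','s5.png',180,420,220,540); scan('scene',p,d)"
```

```text
sx,sy,z [-0.0009 -0.1929  0.1085] F [ 2.5 -4.6  5.2] rot [3.140e+00 1.000e-03 1.649e+00] t 12.2 w 0.023961823393872365
scene orange 195 med [0.0052 0.0764 0.1217] lo [-0.0091  0.0597  0.0808] hi [0.0119 0.0862 0.1297]
scene yellow 55 med [-0.0639 -0.1241  0.0987] lo [-0.069  -0.2079  0.0947] hi [ 0.0307 -0.1046  0.2242]
scene green 593 med [ 0.0066 -0.1216  0.0984] lo [-0.0531 -0.1394  0.094 ] hi [ 0.0741 -0.0749  0.1246]
scene blue 214 med [ 0.005  -0.1754  0.1243] lo [-0.0119 -0.1984  0.0807] hi [0.1105 0.032  0.2016]
```

View pics/s5.png

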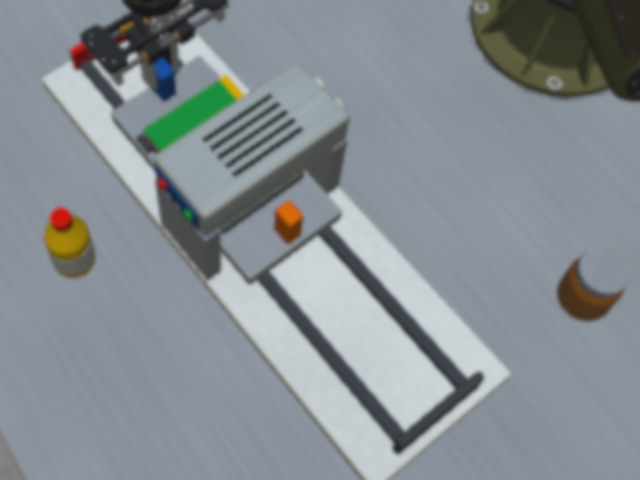

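The carriage follows the hand, with the blue handle held at (165,78) and the orange one entering under the head. I'll pull most of the way and then creep.

move_arm(targets=[[-1,-0.3,0,0,0,0,0],[-1,-0.6,0,0,0,0,0],[-1,-0.9,0,0,0,0,0],[-1,-1.2,0,0,0,0,0],[-1,-1.5,0,0,0,0,0],[-1,-1.7,0,0,0,0,0],[-1,-1.8,0,0,0,0,0],[-1,-1.8,0,0,0,0,0]])

```text
time_s: 13.05
ee_pos: [0.5652, -0.2716, 0.1085]
eef_rot: [3.14, 0.001, 1.65]
force: [1.6, -2.6, 5.9]
grip_width: 0.0239
grip_force: 20.0
```

move_arm(targets=[[-1,-0.05,0,0,0,0,0],[-1,-0.1,0,0,0,0,0],[-1,-0.15,0,0,0,0,0],[-1,-0.15,0,0,0,0,0]])

```text
time_s: 13.45
ee_pos: [0.5657, -0.2782, 0.1085]
eef_rot: [3.141, -0.0, 1.651]
force: [0.5, 1.2, 6.4]
grip_width: 0.0239
grip_force: 20.0
```

```bash
python3 -c "
from h import *
s()"
```

```text
sx,sy,z [-0.0011 -0.2881  0.1085] F [0.5 1.2 6.4] rot [ 3.141 -0.     1.651] t 13.45 w 0.02393621139275752
```

move_arm(targets=[[-1,-0.04,0,0,0,0,0],[-1,-0.08,0,0,0,0,0],[-1,-0.08,0,0,0,0,0]])

```text
time_s: 13.75
ee_pos: [0.566, -0.2821, 0.1085]
eef_rot: [3.141, -0.0, 1.651]
force: [-0.5, 1.2, 6.0]
grip_width: 0.0239
grip_force: 20.0
```

move_arm(targets=[[-1,-0.04,0,0,0,0,0],[-1,-0.08,0,0,0,0,0],[-1,-0.08,0,0,0,0,0]])

```text
time_s: 14.05
ee_pos: [0.5663, -0.2856, 0.1085]
eef_rot: [3.141, -0.001, 1.651]
force: [-1.1, 5.7, 8.1]
grip_width: 0.0241
grip_force: 20.0
```

move_arm(targets=[[-1,-0.04,0,0,0,0,0],[-1,-0.08,0,0,0,0,0],[-1,-0.08,0,0,0,0,0]])

```text
time_s: 14.35
ee_pos: [0.5664, -0.2875, 0.1082]
eef_rot: [-3.141, -0.005, 1.652]
force: [-4.2, 18.5, 11.5]
grip_width: 0.0241
grip_force: 20.0
```

```bash
python3 -c "
from h import *
s()"
```

```text
sx,sy,z [-0.0011 -0.2974  0.1082] F [-4.2 18.5 11.5] rot [-3.141 -0.005  1.652] t 14.35 w 0.024105568096323735
```

The force has risen to 18 N with the motion stalling, so the carriage is against the stop. Release and lift.

move_arm(targets=[[0.2,0,0,0,0,0,0],[0.2,0,0,0,0,0,0],[0.2,0,0,0,0,0,0],[0.2,0,0,0,0,0,0],[0.2,0,0,-0.6,0,0,0],[0.2,0,0,-1.4,0,0,0],[0.2,0,0,-2.2,0,0,0],[0.2,0,0,-3,0,0,0],[0.2,0,-2,-3.6,0,0,0],[0.2,0,-4,-3.6,0,0,0],[0.2,0,-4,-3.6,0,0,0],[0.2,0,-4,-3.6,0,0,0]])

```text
time_s: 15.55
ee_pos: [0.3679, -0.3061, 0.2877]
eef_rot: [-3.142, 0.0, 1.651]
force: [-0.2, -1.5, 0.4]
grip_width: 0.0565
grip_force: 0.0
```

```bash
python3 -c "
from h import *
s()
p,d=pic('scene','s6.png',100,400,200,540); scan('scene',p,d)
p,d=ctrl.camera('top'); scan('top',p,d)
for k in('sauce','jar','cup'):
    q=reg('top',k,d); print(k,q and np.round(np.median(q[1],0),4))
"
```

```text
sx,sy,z [-0.2005 -0.2998  0.2877] F [-0.2 -1.5  0.4] rot [-3.142  0.     1.651] t 15.55 w 0.0565245580836317
scene yellow 187 med [-0.0643 -0.1706  0.0987] lo [-0.0703 -0.2394  0.094 ] hi [-0.059  -0.1074  0.1034]
scene green 2100 med [ 0.0048 -0.1705  0.0983] lo [-0.0533 -0.238   0.0938] hi [ 0.0611 -0.1068  0.1031]
scene blue 217 med [ 0.0069 -0.278   0.1232] lo [-0.0085 -0.2994  0.0787] hi [0.1103 0.0324 0.2011]
top yellow 341 med [-0.0643 -0.1622  0.0984] lo [-0.0694 -0.2406  0.0908] hi [-0.0588 -0.0834  0.1026]
top green 3415 med [ 0.0028 -0.1622  0.0981] lo [-0.0536 -0.2409  0.094 ] hi [ 0.0597 -0.0835  0.1025]
top blue 156 med [-0.0055 -0.2869  0.1252] lo [-0.1101 -0.3039  0.1001] hi [0.0084 0.0287 0.1984]
sauce [ 0.7582 -0.0633  0.0866]
jar [0.2618 0.3215 0.087 ]
cup [ 0.5277 -0.5499  0.0459]
```

View pics/s6.png

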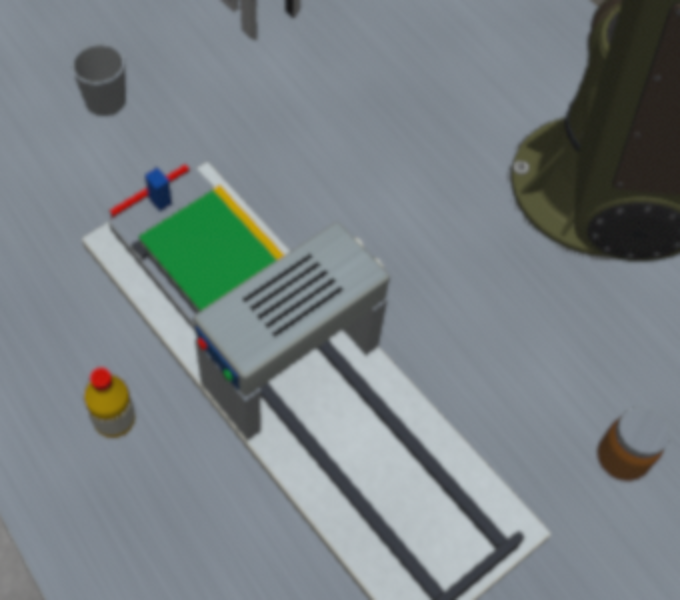

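The carriage plate touches the red stop at (150,190), the cover is flat, and the sauce bottle, jar and cup haven't moved. Travel from the cover's displacement comes to about 0.35 m. Handing in.

```bash
python3 -c "
from h import *
print(ctrl.hand_in())"
```

```text
the job is handed in; nothing more can be done
None
```

I handed the job in: the cover was folded flat first, the carriage is fully home against the red stop with the cover still closed, the sauce bottle, jar and cup are undisturbed, and it took about 16 s.

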